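Check a lamp driver in the clamp nest

ROBOT

A 6-joint arm with a two-finger parallel gripper is mounted at the origin on the work surface. World frame = base frame: x ahead of the robot, y to its left, z up, the work surface at z = 0. Lengths are in mm, angles in rad, forces in N, time in s.
With the tool pointing down it reaches from about 375 to 925 mm from the base axis. Payload 5.7 kg.
Tool frame: the origin (TCP) lies between the finger pads; the fingertips stand 14 mm ahead of it and the grasp point (between the pads) lies 5 mm behind it; z points along the fingers, y is the line along which they close (so a half turn about z gives the same grasp; the last joint's range is limited). The gripper opens to 85 mm and grips with 20 to 120 N. Pads are 22 mm wide; open, the fingers measure 114 mm over their backs; the gripper's body (76 mm by 85 mm) begins 54 mm behind the grasp point. The pads swing forward as they close: fully open they stand 13 mm farther back than shut.
Start: joints at [1.186, 0.359, 1.51, -0, 1.272, -0.115], TCP at [159.917, 578.266, 245.267] pointing down, gripper open.
Joint ranges: [-2.97, 2.97], [-1.01, 2.36], [0.21, 2.38], [-0.96, 4.11], [0.2, 2.71], [-2.98, 2.98]. Speed limits (rad/s): [2.39, 2.39, 3.14, 3.14, 3.14, 3.14].

INTERFACE

Orientations are given as a rotation vector (axis times angle).
In Python, from station import bot, cams, close_job, spotter gives the robot as it stands.
- The arm moves only by the tool arm_command, never from a script. Its argument "deltas" is a list of rows, each an object with "fingers": the opening, from 0 (shut) to 1 (fully open); "travel": the shift along the world's x, y, z as a fraction of full scale, a list of three; "roll": the turn about the world's z as a fraction of full scale. In form: [{"fingers": fingers, "travel": [x, y, z], "roll": roll}, ...]. A call has 1 to 12 rows; each row is the pose to reach, as a shift and turn from the pose commanded when the call began, turning the shorter way round; what a row does not reach only later rows make up. Full scale, the value 1, is 25 cm for a shift and pi rad for a turn. A row lasts 1/8 s, in which the tool goes at most 62.5 mm and 10.7 degrees, less where a joint would pass 70% of its speed; a pose out of reach is approached as far as the arm can. A call with a number of a shift or a turn outside -1 to 1 is refused whole. A call with a gripper value outside its range is refused whole. The fingers move at their own pace and stop on an object; "force" is the grip in N (left out, the last holds). Time passes only in rows, so rows that repeat a pose let the fingers close. It gives the time, the measured TCP pose, the force, the opening and the grip force at its end, in the units of the state.
- bot.sense(): the state, without advancing time (a new reading comes with each control period).
- cams.grab_frame(name): name is "scene" or "top" or "wrist"; returns (picture, depth): 420x560x3 uint8, red, green, blue; 420x560 float32, mm along the optical axis (not along the pixel's ray), 0 where there is no reading.
- cams.camera_params(name): a dict with "fx", "fy", "cx", "cy" (pixels), "position" and "attitude" of the camera in the world. Camera axes: x right, y down, z forward; pixel columns grow to the right and rows downward; lengths in mm; the calibration is good to about 2 mm. A picture is of the moment at which its call begins: read the wrist's pose just before it. camera_params takes no time and is no camera call; for the wrist camera it gives the pose at the moment of the call.
- close_job(): hands the job in; it is judged then, once.
Trained networks look in the newest picture that a camera, given by its name, has taken for a name from the list of things; names that differ only in an ending like _2 or _b are one class to them, and where a whole thing is asked for, a point or a joint stands for the part that bears it (a point fixed in the world has none). Each returns a list of dicts, best first, with "confidence" (0 to 1); they miss things now and then, are a little off and sometimes report something else, mostly with a low value. They report only what shows in the picture. A call takes as long as a camera call. They do not tell look-alikes from the thing itself.
- spotter.recognise(camera, query): "bbox" ([left, top, right, bottom] as shares, 0 to 1, of the picture: columns of its width, rows of its height, round what is visible of it).
- spotter.silhouettes(camera, query): "pixels" (420x560 bool, what is visible of it) and "bbox" ([left, top, right, bottom] as shares, 0 to 1, of the picture: columns of its width, rows of its height, round what is visible of it).
- spotter.place_of(camera, query): "position" ([row, column] as shares, 0 to 1, of the picture: columns of its width, rows of its height: a listed point, or the origin of a listed thing).
The state is a dict: "clock": time; "joints": joint angles; "joint_velocities": joint speeds; "joint_torque": joint torques, N m; "tcp_pos": TCP position; "orientation": TCP orientation; "wrist_force": force on the tool from outside, world axes, zero at the start; "ft_torque": the same for the moment, N m; "opening": opening from 0.0 (shut) to 1.0 (fully open); "grip_force": force on a finger pad.
Only numpy, scipy, OpenCV 4.12 (cv2) and the standard library are available. Lean on these libraries where they do the work, as an engineer would, in place of code of your own. Each camera call takes 0.05 s, during which the arm holds its last target. There are 200 camera calls.

TASK

Check the finished lamp driver: slide it along the plywood jig, without lifting it, until it is fully home in the nest, and swing the toggle clamp over onto it. With it clamped, turn the selector to the two-dot mark and leave it there for about a second, then turn it back to off (the open ring) and only then swing the clamp fully open again, leaving the driver home in the nest. Leave the cups, tools and other loose things on the bench where they are.

Things in the scene. Friction and masses are not known exactly. Their poses are not given: they have to be found in the camera images.
- fixture: Fixed plywood jig. Origin on the table under the home position; x into the nest, y left, z up. Plate 10 mm thick, x -155 to 80, y -60 to 125 mm. Nest on the plate: back stop 40 mm tall, face at x = 50; side walls 25 mm tall, inner faces at y = +-36 from x = 0 to the stop, flaring to y = +-60 at x = -63. Clamp on the +y side between steel cheeks up to z = 82 mm.
- driver: Loose lamp driver, plain aluminium box 100 x 66 x 45 mm (x, y, z), 0.35 kg. Origin at the centre of its underside. It starts on the jig's plate (underside at z = 10 mm) in front of the nest; fully home, its origin is at x = 0, y = 0 of the jig with its x axis along the jig's.
- clamp (a joint): Toggle clamp, a rigid bell crank hinged at clamp_hinge about the jig's x. 0 = fully open: arm up, leaning 5 degrees away from the nest, handle level, pointing away (+y). Grows as it closes; about 1.66 = arm level, pad on the driver, handle up, leaning 10 degrees to the nest. A spring (up to 0.6 N m) throws it over centre at about 0.9: past that it goes on by itself, short of it it springs back.
- clamp_hinge (a point): Clamp's hinge axis, fixed on the jig at x 0, y 85, z 70 mm; axes as the jig's.
- clamp_pad (a point): Centre of the rubber pad's face near the end of the clamp's arm; moves with it. The arm is a steel bar 20 mm wide (jig x) and 14 mm thick, reaching 96 mm from the hinge; the pad is 85 mm out, its face 15 mm to the side of the bar's axis (underneath when closed).
- clamp_grip (a point): Point on the axis of the clamp's handle, 90 mm from the hinge; moves with it. The handle is a round bar 80 degrees round from the arm, 120 mm long from the hinge to its end, 16 mm thick, with a black grip 24 mm thick from 55 mm out.
- switchbox: Fixed grey switch box 150 x 145 x 60 mm (x, y, z) with an aluminium top plate. Origin under its centre on the table. On its top the selector, and beyond it (+x side) an arc of four marks: from left (+y) to right, an open ring (off), one dot, two dots, three dots.
- selector (a joint): Black pointer selector with four detents, clockwise from above as the value grows: 0 = off (ring), 0.698 = one dot, 1.396 = two dots, 2.094 = three dots. The pointer's direction in the box's frame is 60 degrees minus the value, from x towards y. Peak detent torque about 0.3 N m. It starts at off or at one dot.
- selector_axis (a point): On the selector's turning axis, at z = 62 mm, on the box at x = -30, y = 0 mm; fixed, axes as the box's.
- selector_tip (a point): End of the pointer, 54 mm from the axis, 23 mm above selector_axis; moves with the selector. The pointer bar is 16 mm wide (12 mm at the tip), reaches 18 mm behind the axis, and stands from 8 to 38 mm above selector_axis, on a round skirt of 48 mm diameter, 12 mm high.
- cup: Bystander: loose white cup, 72 mm wide, 100 mm tall, beside the jig. Origin under its centre.
- carton: Bystander: loose cardboard carton 70 x 70 x 90 mm behind the jig. Origin under its centre.
- pliers: Bystander: loose pliers, 150 mm long, 16 mm high, behind the switch box.
- screwdriver: Bystander: loose screwdriver, 160 mm long, in front of the switch box.
- dome: Bystander: loose brass dome, 76 mm wide, 38 mm tall. Origin under its centre.
- glue: Bystander: loose white bottle, 48 mm wide, 120 mm tall. Origin under its centre.
- cup2: Bystander: loose white cup, 72 mm wide, 100 mm tall. Origin under its centre.
Things that resemble listed ones, but are neither listed nor needed, are in the scene too. Leave any red or turquoise look-alike of the switchbox alone.

How it is judged (in metres and radians):
On the way, in this order (a step that is already met when the one before it is completed fails the run):
1. the driver is fully home in the nest, with the clamp still open (x of driver in the frame of fixture above -0.005 m and y of driver in the frame of fixture between -0.006 and 0.006 m and angle between the x axis of driver and the x axis of fixture, either way round below 0.08 rad and height (world z) of driver below 0.014 m and value of joint clamp below 0.4 rad), for 0.2 s.
2. the clamp is over centre and down on the driver (x of driver in the frame of fixture above -0.005 m and y of driver in the frame of fixture between -0.006 and 0.006 m and angle between the x axis of driver and the x axis of fixture, either way round below 0.08 rad and height (world z) of driver below 0.014 m and value of joint clamp above 1.6 rad), for 0.2 s.
3. with the driver clamped, the selector stands at the two-dot mark (all of step 2 and value of joint selector between 1.25 and 1.55 rad), for 0.6 s.
4. with the driver still clamped, the selector is back at off (all of step 2 and value of joint selector between -0.15 and 0.15 rad), for 0.2 s.
At the end, for the whole second after the job is handed in: The driver lies at rest in the nest, within 5 mm of the back stop, 6 mm of the middle and 0.08 rad of straight; the selector stands at off (within 0.15 rad) and the clamp is fully open (below 0.12 rad) (x of driver in the frame of fixture above -0.005 m and y of driver in the frame of fixture between -0.006 and 0.006 m and angle between the x axis of driver and the x axis of fixture, either way round below 0.08 rad and height (world z) of driver below 0.014 m and value of joint selector between -0.15 and 0.15 rad and value of joint clamp below 0.12 rad and linear speed of driver below 0.02 m/s); the robot touches nothing.
It fails at once if the driver is lifted more than 20 mm off the jig's plate (height (world z) of driver above 0.03 m).
It fails at once if a loose bystander is moved more than 40 mm (distance of any of cup, carton, pliers, screwdriver, dome, glue, cup2 from where it was at the start of the episode above 0.04 m).
It also fails if it takes over 72 s, if anything falls off the work surface, if the arm or the gripper's body presses on something with over 40 N, if the wrist force passes 120 N, or if a joint passes its speed limit or range.

## Working session

There is one attempt and no reset: what is moved stays moved. The work goes in short steps, Python scripts to look and compute and a tool call to move; the robot and the scene stay as the last step left them, time stands still between calls to the robot, and variables do not carry over. Pictures are saved under pics/ and viewed, at most 10 in all, crops included, and the job is handed in when it is done.

Besides the shell and the picture viewer there is one more tool, called after "Request:" by a JSON object that holds its "method" and its "body". arm_command: Moves the arm, as the interface text tells. Shift numbers are shares of 25 cm and turn numbers shares of pi rad, none past 1 either way. Its arguments: {"type":"object","properties":{"deltas":{"type":"array"},"force":{"type":"number"}},"required":["deltas"]}

```bash
mkdir -p pics; cat > h.py <<'E'
import numpy as np, cv2
from scipy.spatial.transform import Rotation as R
from station import bot, cams, spotter
def cam(n):
    p=cams.camera_params(n); a=np.array(p['attitude'],float)
    M=a if a.shape==(3,3) else R.from_rotvec(a).as_matrix()
    return p,M,np.array(p['position'],float)
def cloud(n,d):
    p,M,t=cam(n); v,u=np.mgrid[:420,:560]
    c=np.stack([(u-p['cx'])/p['fx']*d,(v-p['cy'])/p['fy']*d,d],-1)
    return c@M.T+t
def proj(n,X):
    p,M,t=cam(n); c=(np.asarray(X,float)-t)@M
    return np.stack([c[...,0]/c[...,2]*p['fx']+p['cx'],c[...,1]/c[...,2]*p['fy']+p['cy']],-1)
def ray(n,u,v,z):
    p,M,t=cam(n); d=M@np.array([(u-p['cx'])/p['fx'],(v-p['cy'])/p['fy'],1]); return t+d*(z-t[2])/d[2]
def save(n,im): cv2.imwrite('pics/'+n+'.png',cv2.cvtColor(im,cv2.COLOR_RGB2BGR))
E
python3 - <<'E'
from h import *
np.set_printoptions(precision=3,suppress=True)
print(cams.camera_params('top'),cams.camera_params('scene'),bot.sense())
for n in('top','scene'):
    im,d=cams.grab_frame(n); save(n+'0',im); np.save(n+'0.npy',d)
    for q in ('fixture','driver','switchbox','selector_tip','selector_axis','clamp_hinge','clamp_grip','clamp_pad'):
        print(n,q,[(round(r['confidence'],2),np.round(np.array(r['position'])[::-1]*[560,420],1)) for r in spotter.place_of(n,q)])
E
```

```text
{'fx': 408.5836642673496, 'fy': 408.5836642673496, 'cx': 275.50962168055344, 'cy': 204.4013439646411, 'position': array([ 330.061,   -2.858, 1442.388]), 'attitude': array([-2.179,  2.118, -0.142])} {'fx': 493.8866353568091, 'fy': 493.8866353568091, 'cx': 277.941893644603, 'cy': 204.88756511541465, 'position': array([1148.769, -425.031, 1310.867]), 'attitude': array([-2.308, -1.201,  0.348])} {'clock': 0.0, 'joints': array([ 1.186,  0.36 ,  1.511,  0.   ,  1.273, -0.115]), 'joint_velocities': array([ 0.001,  0.002,  0.002, -0.001,  0.   , -0.001]), 'joint_torque': array([  0.003, -52.762, -27.862,   0.   ,   0.013,   0.   ]), 'tcp_pos': array([159.658, 577.685, 244.44 ]), 'orientation': array([-0.422, -3.113,  0.003]), 'wrist_force': array([-0.156, -0.011,  0.509]), 'ft_torque': array([-0.026,  0.011, -0.043]), 'grip_force': 0.0, 'opening': 0.9999747245781107}
top fixture [(0.97, array([235.2, 188.3]))]
top driver []
top switchbox [(0.78, array([286.6, 256. ])), (0.68, array([351.8, 285.7])), (0.61, array([330.6, 189.8])), (0.59, array([197.5, 273.2]))]
top selector_tip [(0.76, array(
[... 514 characters left out ...]

scene switchbox [(0.96, array([227.5, 201.6])), (0.79, array([224.2, 278.3])), (0.66, array([154.1, 215.3])), (0.64, array([321.8, 219.3])), (0.56, array([293. , 143.4])), (0.36, array([367.3, 141.9])), (0.18, array([343.1, 197.7]))]
scene selector_tip [(0.77, array([239.1, 260.4])), (0.71, array([158.7, 192.8])), (0.64, array([308.3, 121.5])), (0.64, array([239.5, 183.3]))]
scene selector_axis [(0.87, array([226. , 181.5])), (0.69, array([220.8, 261.5])), (0.65, array([288. , 125.4])), (0.58, array([144.1, 198.1])), (0.3, array([364.4, 179.3]))]
scene clamp_hinge [(0.76, array([343.2, 197.8]))]
scene clamp_grip [(0.85, array([367.8, 179.4]))]
scene clamp_pad [(0.67, array([340.5, 177.7]))]
```

```bash
python3 - <<'E'
import cv2
a=cv2.imread('pics/top0.png');cv2.imwrite('pics/top0b.png',cv2.resize(a[100:340,120:440],(800,600),interpolation=cv2.INTER_CUBIC))
E
```

```text
(no output)
```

View pics/top0b.png

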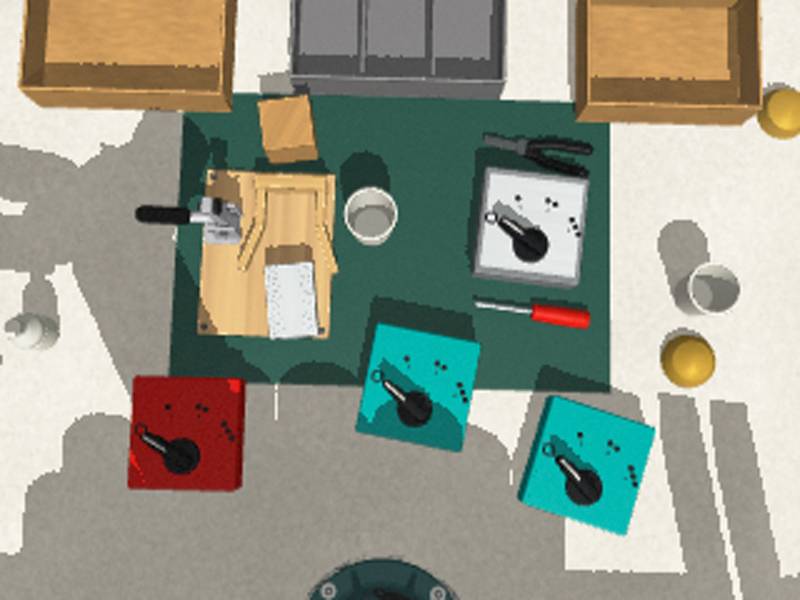

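View pics/scene0.png

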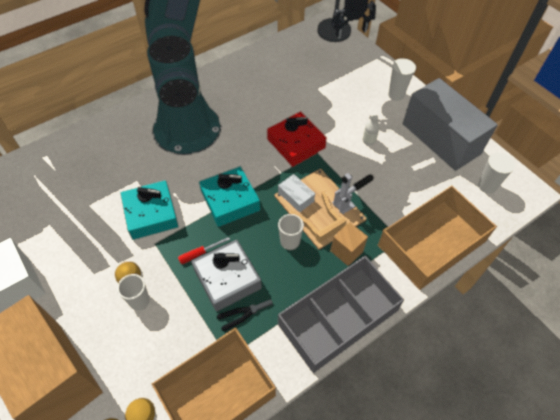

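The top crop (scale 2.5, offset 120,100) shows these switch-box candidates:
- grey/aluminium at top px (332,191)
- red at (194,273)
- turquoise at (287,255) and (355,286)

The description picks the grey one at (332,191). The driver is at (237,219), the jig's nest at (238,185) and the clamp handle at (185,186), which points left, so the clamp is open. Next I'll measure from depth.

```bash
python3 - <<'E'
from h import *
np.set_printoptions(precision=1,suppress=True)
d=np.load('top0.npy'); P=cloud('top',d); v,u=np.mgrid[:420,:560]
def rect(name,m):
    (c,s,a)=cv2.minAreaRect(P[m][:,:2].astype(np.float32)); print(name,m.sum(),np.array(c),np.array(s),a,'z',np.median(P[m][:,2]))
    print(cv2.boxPoints((c,s,a)))
w=lambda c,r:(abs(u-c[0])<r[0])&(abs(v-c[1])<r[1])
Z=P[...,2]
rect('box',w((332,191),(30,30))&(Z>55)&(Z<66))
rect('drv',w((237,219),(15,20))&(Z>49)&(Z<62))
rect('plate',w((230,200),(38,42))&(Z>5)&(Z<16))
rect('all',w((230,200),(38,42))&(Z>6)&(Z<45))
sel=w((332,191),(30,30))&(Z>85)&(Z<110); rect('sel',sel)
h=w((185,186),(12,8))&(Z>40);rect('handle',h)
rect('arm',w((206,186),(12,12))&(Z>90))
for n,c in (('cup',(268,186)),):
    m=w(c,(14,14))&(Z>80); rect(n,m)
print(bot.sense()['tcp_pos'])
E
```

```text
box 1494 [ 576.7 -187.6] [144.5 150.3] 84.65402221679688 z 60.221118297360476
[[ 495.1 -252.6]
 [ 644.7 -266.6]
 [ 658.2 -122.7]
 [ 508.6 -108.7]]
drv 552 [465.1 139.7] [100.8  66. ] 6.401949882507324 z 55.49416880067497
[[411.3 166.9]
 [418.7 101.3]
 [518.9 112.6]
 [511.5 178.2]]
plate 2230 [540.8 170.3] [295.3 267.2] 1.7347941398620605 z 9.851524337871751
[[389.1 299.4]
 [397.2  32.3]
 [692.4  41.3]
 [684.3 308.3]]
all 2547 [540.7 167.4] [294.8 262.9] 1.6257890462875366 z 11.03358406190705
[[389.6 294.6]
 [397.1  31.8]
 [691.8  40.2]
 [684.3 302.9]]
sel 112 [ 557.1 -170.3] [71.  16.4] 55.297828674316406 z 99.19038472598436
[[ 530.1 -194.8]
 [ 543.6 -204.1]
 [ 584.  -145.7]
 [ 570.6 -136.4]]
handle 153 [573.  312.5] [73.8 23.3] 89.20930480957031 z 86.71481907034149
[[560.8 275.8]
 [584.1 275.5]
 [585.1 349.2]
 [561.8 349.5]]
arm 85 [460.6 116.5] [352.7  27.2] 46.84724807739258 z 161.65526080858285
[[330.1  -2.9]
 [349.9 -21.5]
 [591.2 235.9]
 [571.3 254.5]]
cup 118 [579.2  32.5] [68.5 67.1] 2.507143974304199 z 98.69476841961136
[[543.5  64.5]
 [546.4  -2.5]
 [614.8   0.5]
 [611.9  67.5]]
[159.9 578.3 245.3]
```

Request:
{"method": "arm_command", "body": {"deltas": [{"fingers":1,"travel":[0.6,-0.72,0.48],"roll":0},{"fingers":1,"travel":[0.6,-0.72,0.48],"roll":0},{"fingers":1,"travel":[0.6,-0.72,0.48],"roll":0},{"fingers":1,"travel":[0.6,-0.72,0.48],"roll":0},{"fingers":1,"travel":[0.6,-0.72,0.48],"roll":0}]}}

```text
clock: 1.52
tcp_pos: [312.3, 396.8, 367.6]
orientation: [0.428, 3.109, 0.004]
wrist_force: [-0.2, -0.3, -0.7]
opening: 0.999
grip_force: 0.0
```

Request:
{"method": "arm_command", "body": {"deltas": [{"fingers":1,"travel":[0.7,-0.78,0.2],"roll":0.05},{"fingers":1,"travel":[0.7,-0.78,0.2],"roll":0.083},{"fingers":1,"travel":[0.7,-0.78,0.2],"roll":0.083},{"fingers":1,"travel":[0.7,-0.78,0.2],"roll":0.083},{"fingers":1,"travel":[0.7,-0.78,0.2],"roll":0.083},{"fingers":1,"travel":[0.7,-0.78,0.2],"roll":0.083}]}}

```text
clock: 2.28
tcp_pos: [485.1, 203.3, 414.7]
orientation: [-0.017, -3.14, -0.001]
wrist_force: [-0.7, 0.6, -0.2]
opening: 0.995
grip_force: 0.0
```

```bash
python3 - <<'E'
from h import *
im,d=cams.grab_frame('wrist'); save('w1',im); np.save('w1.npy',d)
p,M,t=cam('wrist'); print(p); np.savez('w1cam.npz',M=M,t=t)
print(bot.sense())
for q in ('fixture','driver','clamp_hinge','clamp_grip','clamp_pad'):
    print(q,[(round(r['confidence'],2),np.round(np.array(r['position'])[::-1]*[560,420],1)) for r in spotter.place_of('wrist',q)])
E
```

```text
{'fx': 325.1980679199151, 'fy': 325.1980679199151, 'cx': 275.1967854922031, 'cy': 210.11751367032767, 'position': array([410.91829623, 204.88419468, 542.52539164]), 'attitude': array([2.07148369, 2.05278724, 0.30532605])}
{'clock': 2.325, 'joints': array([ 2.66699064e-01,  1.38725032e-01,  1.40061700e+00,  1.06340027e-03,
        1.60393126e+00, -1.29489021e+00]), 'joint_velocities': array([ 0.02462422, -0.00963438,  0.01313437,  0.00237652,  0.00147147,
       -0.00107326]), 'joint_torque': array([ -1.36519644, -41.4368248 , -32.50096321,  -0.17028546,
        -0.0852259 ,  -0.0547887 ]), 'tcp_pos': array([484.14268429, 204.0918201 , 414.52176812]), 'orientation': array([-1.43996857e-02, -3.13965551e+00, -9.00432917e-04]), 'wrist_force': array([-0.90589152,  0.39506805, -0.41156588]), 'ft_torque': array([ 0.04493089,  0.01212518, -0.03199796]), 'grip_force': 0.0, 'opening': 1.0005833411139835}
fixture [(0.75, array([239.9, 210. ]))]
driver [(0.68, array([234. , 147.3])), (0.58, array([ 45.8, 235.1]))]
clamp_hinge [(0.19, array([ 43. , 230.6]))]
clamp_grip [(0.76, array([351.8, 220.8]))]
clamp_pad [(0.85, array([291.9, 236.9])), (0.2, array([292.1, 219.8]))]
```

View pics/w1.png

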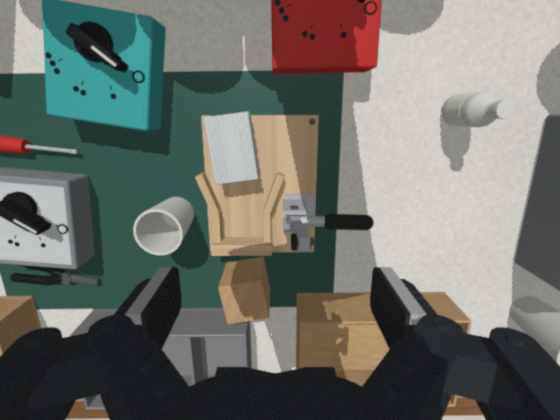

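```bash
python3 - <<'E'
from h import *
np.set_printoptions(precision=1,suppress=True)
v,u=np.mgrid[:420,:560]
for n in('top','wrist'):
    if n=='top': d=np.load('top0.npy'); P=cloud(n,d); im=cv2.imread('pics/top0.png')
    else:
        d=np.load('w1.npy'); P=cloud(n,d); im=cv2.imread('pics/w1.png')
    X,Y,Z=P[...,0],P[...,1],P[...,2]
    hsv=cv2.cvtColor(im,cv2.COLOR_BGR2HSV); wood=(hsv[...,0]<28)&(hsv[...,0]>8)&(hsv[...,1]>50)
    m=(X>380)&(X<680)&(Y>50)&(Y<310)&(Z>4)&(Z<62)&wood
    m=cv2.morphologyEx(m.astype(np.uint8),cv2.MORPH_OPEN,np.ones((3,3)))
    k,l,s,_=cv2.connectedComponentsWithStats(m); i=1+s[1:,4].argmax(); m=l==i
    def rect(name,m):
        (c,s,a)=cv2.minAreaRect(P[m][:,:2].astype(np.float32)); print(n,name,m.sum(),np.array(c),np.array(s),a,np.median(Z[m]));return c,s,a
    c,s,a=rect('fix',m); print(cv2.boxPoints((c,s,a)))
    rect('drv',(abs(X-465)<62)&(abs(Y-140)<46)&(Z>48)&(Z<62))
    rect('handle',(abs(X-573)<20)&(Y>285)&(Y<370)&(Z>70))
    # stop top, side walls
    st=(Z>44)&(Z<56)&(X>590)&(X<640)&(Y>90)&(Y<230); rect('stop',st)
    w=(Z>28)&(Z<40)&(X>480)&(X<620)&(Y>70)&(Y<225)
    for nm,mm in(('wallR',w&(Y<140)),('wallL',w&(Y>140))):
        q=P[mm]; 
        if len(q):
            print(n,nm,len(q),[ (x0,q[abs(q[:,0]-x0)<6][:,1].min(),q[abs(q[:,0]-x0)<6][:,1].max()) for x0 in range(500,620,15) if (abs(q[:,0]-x0)<6).any()])
    rect('cup',(abs(X-579)<45)&(abs(Y-32)<45)&(Z>85)&(Z<110))
    rect('carton',(X>600)&(X<740)&(Y>60)&(Y<220)&(Z>82)&(Z<100))
E
```

```text
top fix 2434 [534.8 176.7] [193.2 235.3] 89.84397888183594 10.958397440185763
[[416.9  80.5]
 [652.1  79.8]
 [652.7 273. ]
 [417.4 273.7]]
top drv 553 [465.1 139.8] [100.8  66.2] 6.509968280792236 55.49325286448038
top handle 134 [573.  317.3] [64.1 23.3] 89.15078735351562 87.39835728845514
top stop 141 [623.4 145.5] [41.9 97.7] 8.67410659790039 49.62449529734158
top wallR 108 [(500, np.float64(110.96016696605516), np.float64(111.33484504003887)), (515, np.float64(80.20672924008758), np.float64(91.11312019572685)), (530, np.float64(84.42313055016449), np.float64(95.10609515700214)), (545, np.float64(88.45173021689456), np.float64(102.58923448944547)), (560, np.float64(95.81360759375416), np.float64(106.82713290801662)), (575, np.float64(100.09685597674239), np.float64(110.83992731534435)), (590, np.float64(100.59689676446102), np.float64(111.68670267201)), (605, np.float64(100.98107482321616), np.float64(108.49212828875467))]
top wallL 122 [(515, np.float64(203.2875880621809), np.float64(216.1897802948809)), (530, np.float64(199.0467327645883), np.float64(212.61783040804045)), (545, 
[... 1415 characters left out ...]
7858817002572), np.float64(176.91894660269284)), (515, np.float64(202.24580758563147), np.float64(216.701225580973)), (530, np.float64(197.29084250013267), np.float64(213.43489727498195)), (545, np.float64(190.62749225750662), np.float64(206.94109475892662)), (560, np.float64(185.58279874272012), np.float64(200.35022374523547)), (575, np.float64(183.6019072823339), np.float64(195.32877301821537)), (590, np.float64(183.3604931494999), np.float64(224.94542987167907)), (605, np.float64(183.10958267743752), np.float64(194.94598528281918))]
wrist cup 793 [579.3  33.2] [70.1 71. ] 82.47239685058594 98.11634738474396
wrist carton 1756 [662.  134.3] [174.1  83.1] 24.758100509643555 90.02954098458238
```

Request:
{"method": "arm_command", "body": {"deltas": [{"fingers":1,"travel":[-0.14,-0.264,-0.25],"roll":0.041},{"fingers":1,"travel":[-0.14,-0.264,-0.5],"roll":0.041},{"fingers":1,"travel":[-0.14,-0.264,-0.75],"roll":0.041},{"fingers":1,"travel":[-0.14,-0.264,-0.94],"roll":0.041},{"fingers":1,"travel":[-0.14,-0.264,-0.94],"roll":0.041},{"fingers":1,"travel":[-0.14,-0.264,-0.94],"roll":0.041}]}}

```text
clock: 3.32
tcp_pos: [450.3, 137.8, 181.0]
orientation: [-0.189, 3.136, -0.0]
wrist_force: [-0.5, 0.8, 0.7]
opening: 0.995
grip_force: 0.0
```

```bash
python3 - <<'E'
from h import *
np.set_printoptions(precision=1,suppress=True)
s=bot.sense();print(s['tcp_pos'],s['orientation'],s['wrist_force'])
im,d=cams.grab_frame('wrist'); save('w2',im); P=cloud('wrist',d);X,Y,Z=P[...,0],P[...,1],P[...,2]
m=(abs(X-465)<62)&(abs(Y-140)<46)&(Z>49)&(Z<61)
print(m.sum(),cv2.minAreaRect(P[m][:,:2].astype(np.float32)),np.median(Z[m]))
for nm,mm in (('stop',(Z>44)&(Z<56)&(X>600)&(X<650)&(Y>90)&(Y<205)),):
    print(nm,mm.sum(),cv2.minAreaRect(P[mm][:,:2].astype(np.float32)) if mm.sum()>5 else 0)
E
```

```text
[450.3 137.8 181. ] [-0.2  3.1 -0. ] [-0.5  0.8  0.7]
9081 ((466.4930725097656, 137.90774536132812), (99.75552368164062, 66.08056640625), 6.844869136810303) 55.84693691586867
stop 358 ((623.76318359375, 135.70590209960938), (15.158507347106934, 82.94779968261719), 9.804723739624023)
```

View pics/w2.png

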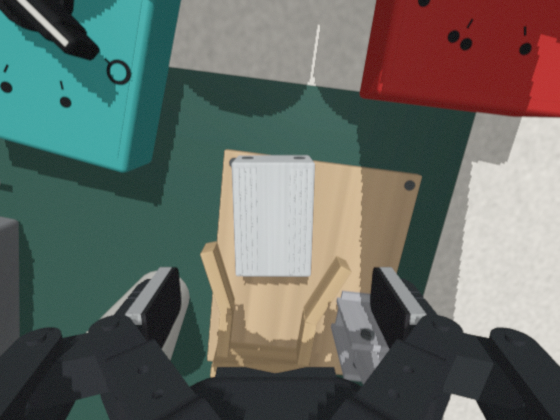

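The driver sits at px (233–313, 157–277), centred between the fingers and aligned with the tool. Descending to grasp it high, with the fingertips above the 35 mm walls.

Request:
{"method": "arm_command", "body": {"deltas": [{"fingers":1,"travel":[0,0,-0.2],"roll":0},{"fingers":1,"travel":[0,0,-0.4],"roll":0},{"fingers":1,"travel":[0,0,-0.5],"roll":0},{"fingers":1,"travel":[0,0,-0.517],"roll":0},{"fingers":0.6,"travel":[0,0,-0.517],"roll":0},{"fingers":0.6,"travel":[0,0,-0.517],"roll":0},{"fingers":0.6,"travel":[0,0,-0.517],"roll":0},{"fingers":0.6,"travel":[0,0,-0.517],"roll":0},{"fingers":0.6,"travel":[0,0,-0.517],"roll":0}], "force": 25}}

```text
clock: 4.5
tcp_pos: [452.0, 137.5, 53.0]
orientation: [-0.188, 3.131, 0.0]
wrist_force: [-0.1, -1.3, 6.9]
opening: 0.766
grip_force: 29.1
```

Request:
{"method": "arm_command", "body": {"deltas": [{"fingers":0.6,"travel":[0.03,0.02,0],"roll":-0.02},{"fingers":0.6,"travel":[0.08,0.041,0],"roll":-0.04},{"fingers":0.6,"travel":[0.14,0.041,0],"roll":-0.04},{"fingers":0.6,"travel":[0.2,0.041,0],"roll":-0.04},{"fingers":0.6,"travel":[0.26,0.041,0],"roll":-0.04},{"fingers":0.6,"travel":[0.32,0.041,0],"roll":-0.04},{"fingers":0.6,"travel":[0.36,0.041,0],"roll":-0.04},{"fingers":0.6,"travel":[0.39,0.041,0],"roll":-0.04},{"fingers":0.6,"travel":[0.41,0.041,0],"roll":-0.04},{"fingers":0.6,"travel":[0.42,0.041,0],"roll":-0.04},{"fingers":0.6,"travel":[0.428,0.041,0],"roll":-0.04},{"fingers":0.6,"travel":[0.428,0.041,0],"roll":-0.04}]}}

```text
clock: 6.0
tcp_pos: [554.2, 147.5, 52.3]
orientation: [-0.009, -3.137, 0.001]
wrist_force: [-7.6, 1.0, 9.5]
opening: 0.762
grip_force: 30.2
```

Request:
{"method": "arm_command", "body": {"deltas": [{"fingers":0.6,"travel":[0.012,0,0],"roll":0},{"fingers":0.6,"travel":[0.02,0,0],"roll":0},{"fingers":0.6,"travel":[0.02,0,0],"roll":0}]}}

```text
clock: 6.38
tcp_pos: [559.6, 147.6, 52.3]
orientation: [-0.009, -3.138, 0.0]
wrist_force: [-7.3, -1.2, 9.3]
opening: 0.759
grip_force: 30.1
```

```bash
python3 - <<'E'
from h import *
np.set_printoptions(precision=1,suppress=True)
s=bot.sense();print(s['tcp_pos'],s['wrist_force'],s['joints'])
im,d=cams.grab_frame('top'); save('top1',im); P=cloud('top',d);X,Y,Z=P[...,0],P[...,1],P[...,2]
im,d=cams.grab_frame('scene'); save('s1',im)
P=cloud('wrist',cams.grab_frame('wrist')[1]);X,Y,Z=P[...,0],P[...,1],P[...,2]
m=(abs(X-560)<70)&(abs(Y-147)<45)&(Z>50)&(Z<62)
print(m.sum(),cv2.minAreaRect(P[m][:,:2].astype(np.float32)),np.percentile(X[m],1) if m.any() else 0)
E
```

```text
[559.6 147.6  52.3] [-7.3 -1.2  9.3] [ 0.1  0.6  1.7  0.   0.8 -1.4]
26145 ((565.7232055664062, 146.82736206054688), (89.98016357421875, 89.01750183105469), 89.10224914550781) 521.9044872433648
```

Request:
{"method": "arm_command", "body": {"deltas": [{"fingers":0.6,"travel":[0.012,0,0],"roll":0},{"fingers":0.6,"travel":[0.016,0,0],"roll":0},{"fingers":0.6,"travel":[0.016,0,0],"roll":0}]}}

```text
clock: 6.9
tcp_pos: [560.1, 147.5, 52.3]
orientation: [-0.009, -3.132, 0.001]
wrist_force: [-14.6, 0.8, 17.5]
opening: 0.763
grip_force: 31.0
```

Request:
{"method": "arm_command", "body": {"deltas": [{"fingers":0.6,"travel":[-0.01,0,0],"roll":0},{"fingers":0.92,"travel":[-0.01,0,0],"roll":0},{"fingers":0.92,"travel":[-0.01,0,0],"roll":0},{"fingers":0.92,"travel":[-0.01,0,0],"roll":0},{"fingers":0.92,"travel":[-0.02,0,0.1],"roll":0},{"fingers":0.92,"travel":[-0.02,0,0.3],"roll":0},{"fingers":0.92,"travel":[-0.1,0,0.55],"roll":0},{"fingers":0.92,"travel":[-0.25,0,0.8],"roll":0},{"fingers":0.92,"travel":[-0.25,0,0.85],"roll":0},{"fingers":0.92,"travel":[-0.25,0,0.85],"roll":0}]}}

```text
clock: 8.15
tcp_pos: [504.6, 147.8, 265.9]
orientation: [0.009, 3.136, 0.001]
wrist_force: [0.0, 0.6, -0.5]
opening: 0.922
grip_force: 0.0
```

```bash
python3 - <<'E'
from h import *
np.set_printoptions(precision=1,suppress=True)
s=bot.sense();print(s['tcp_pos'],s['joints'])
for n in('top','wrist'):
    im,d=cams.grab_frame(n); save(n+'2',im); P=cloud(n,d);X,Y,Z=P[...,0],P[...,1],P[...,2]
    if n=='top' : print('cup',np.array(cv2.minAreaRect(P[(abs(X-579)<45)&(abs(Y-32)<45)&(Z>85)&(Z<110)][:,:2].astype(np.float32))[0]))
    m=(abs(X-570)<70)&(abs(Y-147)<40)&(Z>52.5)&(Z<62)
    m=cv2.morphologyEx(m.astype(np.uint8),cv2.MORPH_OPEN,np.ones((3,3)))>0
    print(n,m.sum(),cv2.minAreaRect(P[m][:,:2].astype(np.float32)),np.percentile(X[m],[.5,99.5]),np.percentile(Y[m],[.5,99.5]))
    h=(abs(X-573)<20)&(Y>285)&(Y<370)&(Z>70); print(h.sum(),cv2.minAreaRect(P[h][:,:2].astype(np.float32)) if h.any() else '')
E
```

```text
[504.6 147.8 265.9] [ 0.2  0.2  1.6 -0.   1.3 -1.4]
cup [579.2  32.6]
top 64 ((583.0254516601562, 128.46475219726562), (39.61357879638672, 17.819704055786133), 1.9631798267364502) [563.2 602.8] [119.4 138. ]
0 
wrist 3310 ((570.7684936523438, 147.65280151367188), (64.26270294189453, 98.24736022949219), 89.09457397460938) [523.2 617.4] [116.4 179.1]
1348 ((572.120849609375, 316.5696105957031), (63.10822677612305, 23.34079933166504), 88.99280548095703)
```

View pics/wrist2.png

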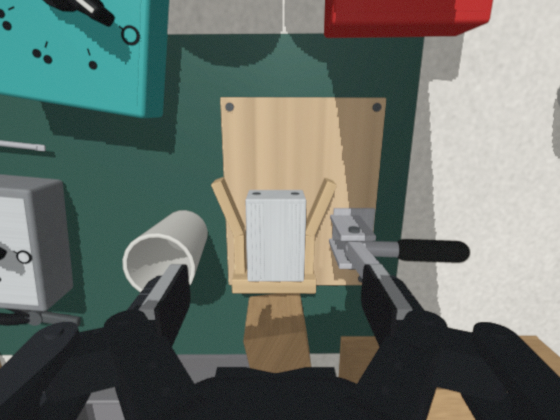

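The driver (px 246–306, 190–282) sits between the walls and flush against the stop. The clamp is still open, with its handle at px (435,250). Going to the handle.

Request:
{"method": "arm_command", "body": {"deltas": [{"fingers":0.92,"travel":[0.1,0.2,0],"roll":-0.05},{"fingers":0.92,"travel":[0.2,0.4,0],"roll":-0.11},{"fingers":0.7,"travel":[0.274,0.6,0],"roll":-0.17},{"fingers":0.7,"travel":[0.274,0.698,0],"roll":-0.22},{"fingers":0.7,"travel":[0.274,0.698,0],"roll":-0.28},{"fingers":0.7,"travel":[0.274,0.698,0],"roll":-0.34},{"fingers":0.7,"travel":[0.274,0.698,0],"roll":-0.4},{"fingers":0.7,"travel":[0.274,0.698,-0.1],"roll":-0.45},{"fingers":0.7,"travel":[0.274,0.698,-0.2],"roll":-0.5},{"fingers":0.7,"travel":[0.274,0.698,-0.3],"roll":-0.5},{"fingers":0.7,"travel":[0.274,0.698,-0.3],"roll":-0.5}]}}

```text
clock: 9.62
tcp_pos: [569.8, 320.9, 184.1]
orientation: [-2.226, -2.213, 0.012]
wrist_force: [-0.9, 0.6, -0.1]
opening: 0.697
grip_force: 0.0
```

```bash
python3 - <<'E'
from h import *
np.set_printoptions(precision=2,suppress=True)
s=bot.sense();print(s['tcp_pos'],s['orientation'],s['joints'])
im,d=cams.grab_frame('wrist'); save('w3',im);P=cloud('wrist',d);X,Y,Z=P[...,0],P[...,1],P[...,2]
h=(abs(X-573)<20)&(Y>290)&(Y<370)&(Z>70)&(Z<100); print(h.sum(),cv2.minAreaRect(P[h][:,:2].astype(np.float32)) if h.any() else '', np.percentile(Z[h],98) if h.any() else 0)
E
```

```text
[569.82 320.88 184.06] [-2.23 -2.21  0.01] [0.41 0.49 1.45 0.   1.21 0.41]
2381 ((575.1837768554688, 320.30584716796875), (60.61767578125, 23.980085372924805), 89.55827331542969) 92.61871367296538
```

View pics/w3.png

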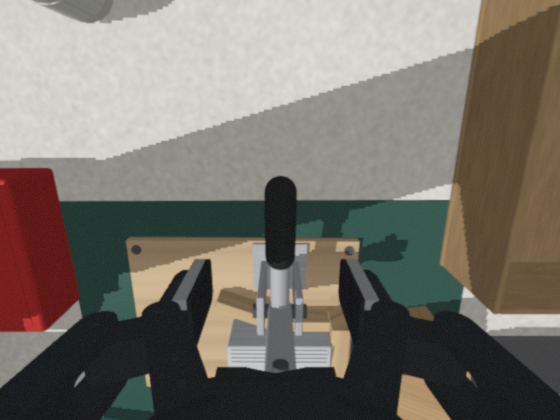

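Request:
{"method": "arm_command", "body": {"deltas": [{"fingers":0.7,"travel":[0.004,0,-0.2],"roll":0},{"fingers":0.7,"travel":[0.004,0,-0.38],"roll":0},{"fingers":0.7,"travel":[0.004,0,-0.46],"roll":0},{"fingers":0.7,"travel":[0.004,0,-0.46],"roll":0},{"fingers":0.15,"travel":[0.004,0,-0.46],"roll":0},{"fingers":0.15,"travel":[0.004,0,-0.46],"roll":0},{"fingers":0.15,"travel":[0.004,0,-0.46],"roll":0},{"fingers":0.15,"travel":[0.004,0,-0.46],"roll":0},{"fingers":0.15,"travel":[0.004,0,-0.46],"roll":0}], "force": 35}}

```text
clock: 10.8
tcp_pos: [572.5, 322.6, 75.4]
orientation: [-2.227, -2.214, -0.001]
wrist_force: [-3.9, 1.2, 5.7]
opening: 0.267
grip_force: 34.3
```

Request:
{"method": "arm_command", "body": {"deltas": [{"fingers":0.15,"travel":[0,-0.011,0.06],"roll":0},{"fingers":0.15,"travel":[0,-0.032,0.119],"roll":0},{"fingers":0.15,"travel":[0,-0.064,0.174],"roll":0},{"fingers":0.15,"travel":[0,-0.104,0.222],"roll":0},{"fingers":0.15,"travel":[0,-0.152,0.262],"roll":0},{"fingers":0.15,"travel":[0,-0.207,0.294],"roll":0},{"fingers":0.15,"travel":[0,-0.266,0.315],"roll":0},{"fingers":0.15,"travel":[0,-0.328,0.326],"roll":0},{"fingers":0.15,"travel":[0,-0.373,0.327],"roll":0},{"fingers":0.15,"travel":[0,-0.404,0.325],"roll":0},{"fingers":0.15,"travel":[0,-0.404,0.325],"roll":0}]}}

```text
clock: 12.18
tcp_pos: [572.0, 216.7, 156.7]
orientation: [2.226, 2.213, -0.008]
wrist_force: [-6.2, -8.3, 6.4]
opening: 0.154
grip_force: 6.0
```

```bash
python3 - <<'E'
from h import *
ims=[cv2.resize(cams.grab_frame('wrist')[0],(400,300)),]
s,d=cams.grab_frame('scene'); save('s4',s)
c=proj('scene',[572,215,120]);x,y=int(c[0]),int(c[1]); s=cv2.resize(s[max(y-50,0):y+50,x-66:x+66],(400,300),interpolation=cv2.INTER_CUBIC)
save('c4',np.hstack([ims[0],s]))
E
```

```text
(no output)
```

View pics/c4.png

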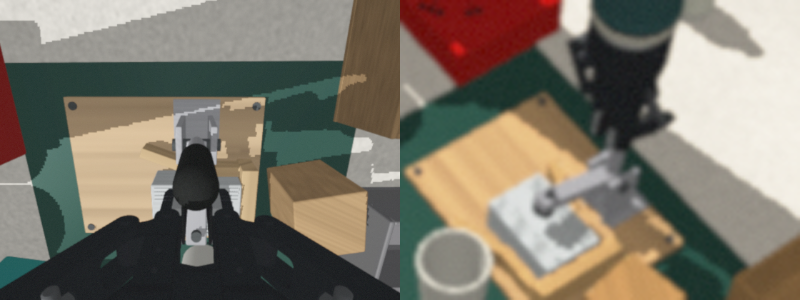

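The clamp arm lies on the driver, and the handle has slid to the +y side of the pads. I'll open the fingers, rise and check.

Request:
{"method": "arm_command", "body": {"deltas": [{"fingers":0.8,"travel":[0,0,0],"roll":0},{"fingers":0.8,"travel":[0,0,0],"roll":0},{"fingers":0.8,"travel":[0,0,0],"roll":0},{"fingers":0.8,"travel":[0,0,0.1],"roll":0},{"fingers":0.8,"travel":[0,0,0.3],"roll":0},{"fingers":0.8,"travel":[-0.1,0,0.5],"roll":0},{"fingers":0.8,"travel":[-0.3,0,0.5],"roll":0},{"fingers":0.8,"travel":[-0.5,0,0.5],"roll":0},{"fingers":0.8,"travel":[-0.5,0,0.5],"roll":0}]}}

```text
clock: 13.4
tcp_pos: [444.2, 220.8, 280.1]
orientation: [-2.225, -2.216, 0.002]
wrist_force: [1.2, 0.7, 0.2]
opening: 0.799
grip_force: 0.0
```

```bash
python3 - <<'E'
from h import *
np.set_printoptions(precision=1,suppress=True)
s=bot.sense();print(s['tcp_pos'],s['orientation'],s['joints'],s['clock'])
for n in('top','scene','wrist'):
    im,d=cams.grab_frame(n); save(n+'5',im); P=cloud(n,d);X,Y,Z=P[...,0],P[...,1],P[...,2]
    for nm,m in (('handle',(abs(X-572)<20)&(abs(Y-232)<60)&(Z>105)&(Z<200)),('arm',(abs(X-572)<14)&(Y>135)&(Y<205)&(Z>62)&(Z<95))):
        if m.sum()>5:
            q=P[m]; print(n,nm,m.sum(),'z',np.percentile(q[:,2],[2,50,98]),'y',np.percentile(q[:,1],[2,50,98]),'x',np.percentile(q[:,0],[2,50,98]))
            if nm=='handle': print([(z,q[abs(q[:,2]-z)<6][:,1].mean()) for z in range(110,200,12) if (abs(q[:,2]-z)<6).any()])
    for q in('clamp_grip','clamp_pad'): print(q,[(round(r['confidence'],2),np.round(np.array(r['position'])[::-1]*[560,420],1)) for r in spotter.place_of(n,q)][:1])
    for v in (1.2,1.4,1.66):
        a=np.radians(5)+v; print(v,proj(n,[[572,232+90*np.cos(a),70+90*np.sin(a)]]))
    m=(abs(X-546)<60)&(abs(Y+185)<60)&(Z>90)&(Z<110)
    if m.sum()>30: print('sel',m.sum(),cv2.minAreaRect(P[m][:,:2].astype(np.float32)))
E
```

```text
[444.2 220.8 280.1] [-2.2 -2.2  0. ] [0.3 0.2 1.7 0.  1.3 0.3] 13.4
top handle 66 z [130.5 181.2 189.8] y [203.7 214.6 229.7] x [560.4 567.4 581.1]
[(122, np.float64(227.52498797980527)), (134, np.float64(221.00735070331285)), (146, np.float64(221.77813081570093)), (158, np.float64(218.55302040664955)), (170, np.float64(217.18237173763515)), (182, np.float64(211.75115030843574)), (194, np.float64(215.02633341795524))]
top arm 121 z [71.3 77.3 83.3] y [138.  169.6 202.9] x [562.2 570.1 580.5]
clamp_grip [(0.71, array([208.6, 180.4]))]
clamp_pad [(0.64, array([234. , 189.2]))]
1.2 [[197.4 182. ]]
1.4 [[202.8 182. ]]
1.66 [[210.1 182.3]]
sel 107 ((557.1033325195312, -170.368408203125), (71.09040832519531, 16.147506713867188), 53.94856262207031)
scene handle 140 z [109.3 166.4 189.6] y [199.4 209.4 224. ] x [564.9 578.3 584.4]
[(110, np.float64(218.53393390720606)), (122, np.float64(215.3632265294456)), (134, np.float64(214.05183033692202)), (146, np.float64(210.83956131632954)), (158, np.float64(211.2054914573483)), (170, np.float64(206.78665721289548)), (182, np.float64(208.11674757244
[... 297 characters left out ...]
 -173.3491668701172), (69.34806823730469, 17.259923934936523), 54.324302673339844)
wrist handle 2015 z [109.6 168.3 187.3] y [203.9 219.8 231.2] x [560.6 566.5 579.3]
[(110, np.float64(227.91308223258866)), (122, np.float64(226.41481877530074)), (134, np.float64(225.63087000860875)), (146, np.float64(223.44243859561928)), (158, np.float64(221.47707876304273)), (170, np.float64(219.17484125748945)), (182, np.float64(213.7120342844114)), (194, np.float64(212.14441052453657))]
wrist arm 1268 z [65.6 76.1 82.5] y [137.2 171.6 203.6] x [562.1 569.8 581.2]
clamp_grip [(0.72, array([424.7, 214.5]))]
clamp_pad [(0.75, array([378.9, 240.7]))]
1.2 [[433.1 161.7]]
1.4 [[432. 185.]]
1.66 [[427.5 213.1]]
```

Request:
{"method": "arm_command", "body": {"deltas": [{"fingers":0.6,"travel":[0.05,-0.2,0],"roll":-0.05},{"fingers":0.6,"travel":[0.1,-0.4,0],"roll":-0.1},{"fingers":0.6,"travel":[0.15,-0.6,0],"roll":-0.15},{"fingers":0.6,"travel":[0.2,-0.8,0],"roll":-0.195}]}}

```text
clock: 14.35
tcp_pos: [498.6, 19.3, 279.7]
orientation: [-2.796, -1.433, -0.0]
wrist_force: [-0.1, 0.4, 0.3]
opening: 0.601
grip_force: 0.0
```

Request:
{"method": "arm_command", "body": {"deltas": [{"fingers":0.6,"travel":[0.08,-0.25,0],"roll":0},{"fingers":0.6,"travel":[0.195,-0.5,0],"roll":0},{"fingers":0.6,"travel":[0.195,-0.75,-0.1],"roll":0},{"fingers":0.6,"travel":[0.195,-0.824,-0.318],"roll":0},{"fingers":0.6,"travel":[0.195,-0.824,-0.318],"roll":0},{"fingers":0.6,"travel":[0.195,-0.824,-0.318],"roll":0}]}}

```text
clock: 15.1
tcp_pos: [546.8, -184.7, 200.4]
orientation: [-2.792, -1.439, 0.0]
wrist_force: [0.2, -0.1, -0.4]
opening: 0.603
grip_force: 0.0
```

```bash
python3 - <<'E'
from h import *
np.set_printoptions(precision=2,suppress=True)
s=bot.sense();print(s['tcp_pos'],s['orientation'],s['joints'])
im,d=cams.grab_frame('wrist'); save('w6',im);P=cloud('wrist',d);X,Y,Z=P[...,0],P[...,1],P[...,2]
m=(abs(X-546)<70)&(abs(Y+185)<70)&(Z>92)&(Z<106); print('sel',m.sum(),cv2.minAreaRect(P[m][:,:2].astype(np.float32)) if m.any() else 0)
E
```

```text
[ 546.83 -184.66  200.44] [-2.79 -1.44  0.  ] [-0.45  0.37  1.61  0.    1.16  0.17]
sel 1933 ((558.4285278320312, -172.9520263671875), (72.33757019042969, 15.906620025634766), 54.38798141479492)
```

View pics/w6.png

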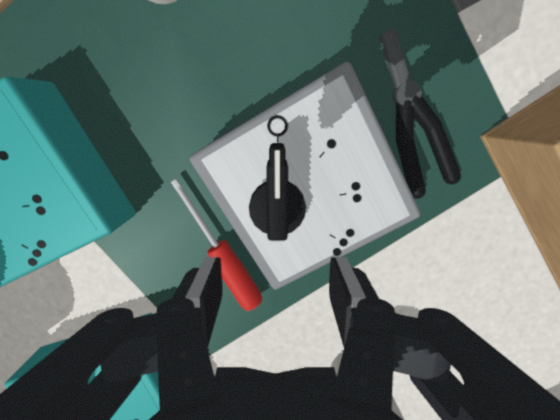

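The view shows the grey box: pointer at the ring (277,126), axis at (277,207) and two dots at (356,192). This close view confirms the choice. Descend and grip the pointer over its axis.

Request:
{"method": "arm_command", "body": {"deltas": [{"fingers":0.6,"travel":[0.002,-0.005,-0.2],"roll":0},{"fingers":0.6,"travel":[0.002,-0.005,-0.36],"roll":0},{"fingers":0.6,"travel":[0.002,-0.005,-0.432],"roll":0},{"fingers":0.6,"travel":[0.002,-0.005,-0.432],"roll":0},{"fingers":0.08,"travel":[0.002,-0.005,-0.432],"roll":0},{"fingers":0.08,"travel":[0.002,-0.005,-0.432],"roll":0},{"fingers":0.08,"travel":[0.002,-0.005,-0.432],"roll":0},{"fingers":0.08,"travel":[0.002,-0.005,-0.432],"roll":0},{"fingers":0.08,"travel":[0.002,-0.005,-0.432],"roll":0}], "force": 50}}

```text
clock: 16.27
tcp_pos: [547.5, -185.7, 94.2]
orientation: [2.792, 1.44, 0.002]
wrist_force: [-2.1, 4.0, 9.0]
opening: 0.173
grip_force: 49.6
```

Request:
{"method": "arm_command", "body": {"deltas": [{"fingers":0.08,"travel":[0,0,0],"roll":-0.05},{"fingers":0.08,"travel":[0,0,0],"roll":-0.1},{"fingers":0.08,"travel":[0,0,0],"roll":-0.15},{"fingers":0.08,"travel":[0,0,0],"roll":-0.2},{"fingers":0.08,"travel":[0,0,0],"roll":-0.25},{"fingers":0.08,"travel":[0,0,0],"roll":-0.3},{"fingers":0.08,"travel":[0,0,0],"roll":-0.35},{"fingers":0.08,"travel":[0,0,0],"roll":-0.4},{"fingers":0.08,"travel":[0,0,0],"roll":-0.445},{"fingers":0.08,"travel":[0,0,0],"roll":-0.445},{"fingers":0.08,"travel":[0,0,0],"roll":-0.445}]}}

```text
clock: 17.65
tcp_pos: [548.2, -188.5, 94.3]
orientation: [3.061, -0.693, 0.006]
wrist_force: [-1.9, -5.0, 4.7]
opening: 0.178
grip_force: 49.1
```

```bash
python3 - <<'E'
from h import *
np.set_printoptions(precision=2,suppress=True)
for n in('top','wrist'):
    s=bot.sense(); im,d=cams.grab_frame(n); save(n+'7',im);P=cloud(n,d);X,Y,Z=P[...,0],P[...,1],P[...,2]
    y=R.from_rotvec(s['orientation']).as_matrix()[:,1]; print('yaw',np.degrees(np.arctan2(y[1],y[0])))
    m=(np.hypot(X-547,Y+186)<62)&(Z>92)&(Z<104); print(n,m.sum(),cv2.minAreaRect(P[m][:,:2].astype(np.float32)) if m.sum()>5 else 0)
    print([(round(r['confidence'],2),ray(n,*(np.array(r['position'])[::-1]*[560,420]),85)) for r in spotter.place_of(n,'selector_tip')])
E
```

```text
yaw -115.50234251708972
top 11 ((536.1826782226562, -175.13119506835938), (21.217941284179688, 5.922591209411621), 51.060550689697266)
[(0.48, array([279.51, 331.86,  85.  ]))]
yaw -115.5007350261024
wrist 6432 ((560.98779296875, -197.09002685546875), (39.56065368652344, 70.39289855957031), 44.54313659667969)
[(0.8, array([ 596.25, -210.74,   85.  ]))]
```

The selector tip is at about −26°, which is value ≈ 1.41, so it stands at two dots. Hold it, then turn back.

Request:
{"method": "arm_command", "body": {"deltas": [{"fingers":0.08,"travel":[0,0,0],"roll":0},{"fingers":0.08,"travel":[0,0,0],"roll":0},{"fingers":0.08,"travel":[0,0,0],"roll":0},{"fingers":0.08,"travel":[0,0,0],"roll":0},{"fingers":0.08,"travel":[0,0,0],"roll":0},{"fingers":0.08,"travel":[0,0,0],"roll":0},{"fingers":0.08,"travel":[0,0,0],"roll":0}]}}

```text
clock: 18.73
tcp_pos: [548.2, -188.5, 94.3]
orientation: [3.061, -0.693, 0.006]
wrist_force: [-2.8, -5.9, 4.7]
opening: 0.175
grip_force: 49.1
```

Request:
{"method": "arm_command", "body": {"deltas": [{"fingers":0.08,"travel":[0,0,0],"roll":0.05},{"fingers":0.08,"travel":[0,0,0],"roll":0.1},{"fingers":0.08,"travel":[0,0,0],"roll":0.15},{"fingers":0.08,"travel":[0,0,0],"roll":0.2},{"fingers":0.08,"travel":[0,0,0],"roll":0.25},{"fingers":0.08,"travel":[0,0,0],"roll":0.3},{"fingers":0.08,"travel":[0,0,0],"roll":0.35},{"fingers":0.08,"travel":[0,0,0],"roll":0.4},{"fingers":0.08,"travel":[0,0,0],"roll":0.445},{"fingers":0.08,"travel":[0,0,0],"roll":0.445},{"fingers":0.08,"travel":[0,0,0],"roll":0.445},{"fingers":0.08,"travel":[0,0,0],"roll":0.445}]}}

```text
clock: 20.23
tcp_pos: [547.5, -185.7, 94.2]
orientation: [2.792, 1.44, 0.002]
wrist_force: [-2.6, 4.0, 8.6]
opening: 0.177
grip_force: 49.8
```

Request:
{"method": "arm_command", "body": {"deltas": [{"fingers":0.6,"travel":[0,0,0],"roll":0},{"fingers":0.6,"travel":[0,0,0],"roll":0},{"fingers":0.6,"travel":[0,0,0],"roll":0},{"fingers":0.6,"travel":[0,0,0.15],"roll":0},{"fingers":0.6,"travel":[0,0,0.4],"roll":0},{"fingers":0.6,"travel":[0,0,0.65],"roll":0},{"fingers":0.6,"travel":[0,0,0.75],"roll":0},{"fingers":0.6,"travel":[0,0,0.75],"roll":0}]}}

```text
clock: 21.22
tcp_pos: [548.6, -187.0, 282.3]
orientation: [2.788, 1.438, 0.005]
wrist_force: [-0.0, 0.5, 0.1]
opening: 0.599
grip_force: 0.0
```

```bash
python3 - <<'E'
from h import *
np.set_printoptions(precision=2,suppress=True)
s=bot.sense();print(s['tcp_pos'],s['orientation'],s['joints'])
for n in('wrist','scene'):
    im,d=cams.grab_frame(n); save(n+'8',im);P=cloud(n,d);X,Y,Z=P[...,0],P[...,1],P[...,2]
    m=(np.hypot(X-547,Y+186)<62)&(Z>92)&(Z<106); print(n,m.sum(),cv2.minAreaRect(P[m][:,:2].astype(np.float32)) if m.sum()>5 else 0)
    m=(abs(X-572)<20)&(abs(Y-225)<60)&(Z>105)&(Z<200)
    if m.sum()>9: q=P[m];print('handle',np.percentile(q,[2,50,98],axis=0))
E
```

```text
[ 548.55 -186.97  282.27] [2.79 1.44 0.  ] [-0.45  0.3   1.51 -0.    1.33  0.17]
wrist 1135 ((556.2584838867188, -172.40097045898438), (71.65199279785156, 15.613064765930176), 54.012611389160156)
scene 144 ((557.3176879882812, -173.74395751953125), (70.20912170410156, 18.971054077148438), 54.780853271484375)
handle [[564.7  200.73 110.35]
 [578.12 209.96 163.47]
 [584.47 226.43 190.05]]
```

Selector is back at off and the clamp is still closed. To open it, I'll push the handle in +y with shut fingers from the nest side.

Request:
{"method": "arm_command", "body": {"deltas": [{"fingers":0,"travel":[-0.05,0.2,0],"roll":0.05},{"fingers":0,"travel":[-0.05,0.4,0],"roll":0.1},{"fingers":0,"travel":[0,0.6,0],"roll":0.15},{"fingers":0,"travel":[0.099,0.8,0],"roll":0.195},{"fingers":0,"travel":[0.099,0.8,0],"roll":0.195}]}}

```text
clock: 21.95
tcp_pos: [571.9, 17.1, 277.4]
orientation: [-2.22, -2.218, 0.002]
wrist_force: [-0.3, 0.2, -0.3]
opening: -0.003
grip_force: 0.0
```

Request:
{"method": "arm_command", "body": {"deltas": [{"fingers":0,"travel":[0,0.25,0],"roll":0},{"fingers":0,"travel":[0,0.5,0],"roll":0},{"fingers":0,"travel":[0,0.605,-0.1],"roll":0},{"fingers":0,"travel":[0,0.605,-0.3],"roll":0},{"fingers":0,"travel":[0,0.605,-0.48],"roll":0},{"fingers":0,"travel":[0,0.605,-0.519],"roll":0},{"fingers":0,"travel":[0,0.605,-0.519],"roll":0}]}}

```text
clock: 22.82
tcp_pos: [571.5, 164.2, 149.4]
orientation: [-2.228, -2.213, 0.003]
wrist_force: [-0.4, 0.5, -0.7]
opening: 0.002
grip_force: 0.0
```

Request:
{"method": "arm_command", "body": {"deltas": [{"fingers":0,"travel":[0,0.06,0],"roll":0},{"fingers":0,"travel":[0,0.11,0],"roll":0},{"fingers":0,"travel":[0,0.16,0],"roll":0},{"fingers":0,"travel":[0,0.21,0],"roll":0},{"fingers":0,"travel":[0,0.26,0],"roll":0},{"fingers":0,"travel":[0,0.31,0],"roll":0},{"fingers":0,"travel":[0,0.36,0],"roll":0},{"fingers":0,"travel":[0,0.41,0],"roll":0},{"fingers":0,"travel":[0,0.46,0],"roll":0},{"fingers":0,"travel":[0,0.5,0],"roll":0},{"fingers":0,"travel":[0,0.54,0],"roll":0},{"fingers":0,"travel":[0,0.54,0],"roll":0}]}}

```text
clock: 24.32
tcp_pos: [571.9, 300.9, 150.0]
orientation: [-2.227, -2.216, -0.0]
wrist_force: [1.0, 0.6, 0.9]
opening: -0.001
grip_force: 0.0
```

Request:
{"method": "arm_command", "body": {"deltas": [{"fingers":0,"travel":[0,0,0.2],"roll":0},{"fingers":0,"travel":[0,0,0.4],"roll":0},{"fingers":0,"travel":[-0.2,0.1,0.5],"roll":0},{"fingers":0,"travel":[-0.45,0.2,0.5],"roll":0},{"fingers":0,"travel":[-0.7,0.3,0.5],"roll":0},{"fingers":0,"travel":[-0.7,0.3,0.5],"roll":0},{"fingers":0,"travel":[-0.7,0.3,0.5],"roll":0}]}}

```text
clock: 25.2
tcp_pos: [396.9, 375.0, 275.2]
orientation: [2.226, 2.216, 0.001]
wrist_force: [0.5, 0.1, -0.2]
opening: 0.001
grip_force: 0.0
```

```bash
python3 - <<'E'
from h import *
np.set_printoptions(precision=1,suppress=True)
s=bot.sense();print(s['tcp_pos'],s['clock'])
out=[]
for n in('top','scene'):
    im,d=cams.grab_frame(n); save(n+'9',im);P=cloud(n,d);X,Y,Z=P[...,0],P[...,1],P[...,2]
    rc=lambda m:cv2.minAreaRect(P[m][:,:2].astype(np.float32)) if m.sum()>5 else 0
    print(n,'drv',rc((abs(X-565)<70)&(abs(Y-147)<40)&(Z>52.5)&(Z<62)))
    h=(abs(X-572)<20)&(Y>285)&(Y<370)&(Z>60)&(Z<120);print('handle',rc(h),np.median(Z[h]) if h.any() else 0)
    print('arm',P[(abs(X-572)<20)&(abs(Y-235)<30)&(Z>110)][:,1:].mean(0))
    print('sel',rc((np.hypot(X-547,Y+186)<62)&(Z>92)&(Z<106)))
    c=proj(n,[572,180,60]).astype(int); out.append(cv2.resize(im[c[1]-60:c[1]+60,c[0]-80:c[0]+80],(400,300),interpolation=cv2.INTER_CUBIC))
save('c9',np.hstack(out))
E
```

```text
[396.9 375.  275.2] 25.2
top drv ((578.4251098632812, 147.02972412109375), (72.97648620605469, 113.5330581665039), 87.33783721923828)
handle ((572.1516723632812, 317.68621826171875), (64.42923736572266, 24.211837768554688), 84.698486328125) 87.00834412498125
arm [235.5 156.7]
sel ((557.1857299804688, -170.31118774414062), (71.06819152832031, 16.524316787719727), 53.650508880615234)
scene drv ((578.3219604492188, 149.61773681640625), (78.54617309570312, 112.72061920166016), 87.54339599609375)
handle ((574.8829956054688, 316.2647399902344), (60.68031692504883, 26.110998153686523), 82.93382263183594) 86.71871172077181
arm [231.3 146.7]
sel ((557.07958984375, -173.18666076660156), (69.09109497070312, 16.620573043823242), 55.85165023803711)
```

View pics/c9.png

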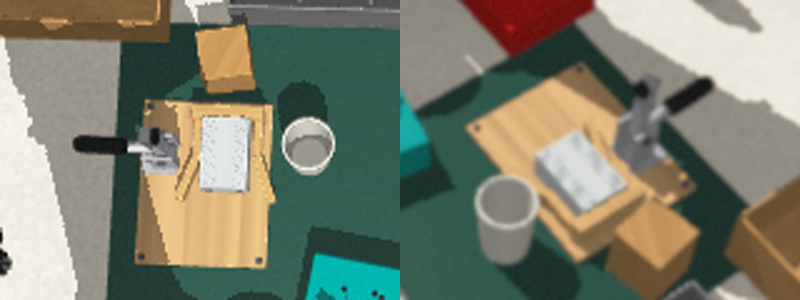

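The final crop shows the driver (200–250, 115–192) against the stop and the clamp fully open. The driver's rear edge measures 521.7 mm, against about 522 mm when home, and the selector is at off. Handing in.

```bash
python3 -c "
from station import close_job
print(close_job())"
```

```text
the job is handed in; nothing more can be done
None
```

The check is done and handed in at about 25 s of the 72 s limit: the driver was slid home and clamped, the selector held at two dots for over a second and returned to off, and the clamp then swung fully open with the driver still in the nest; no verdict was returned.

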